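Dispense one coin roll and put it in its till tray

TASK

The till needs one more roll of blue-wrapped coins: press the green palm button of the coin-roll dispenser all the way down to its stop, once, and let it come fully back up, so that exactly one roll comes down the chute. Then take that roll from the chute and lay it in the free, near lane of the wooden tray that already holds a blue roll, leaving the roll that is there in its own lane.

Things in the scene. Friction and masses are not known exactly. Their poses are not given: they have to be found in the camera images.
- dispenser: Grey coin-roll dispenser, fixed, 214 x 83 mm. Origin on the counter under the magazine's middle; z up, -x its front. Magazine (142 mm high, front at x = -18 mm): three blue rolls, one above the other, lying along y. Behind it a housing (x = 14 to 85 mm, 135 mm high) with the green button on top at x = 50 mm. In front a chute of two rails slopes down 12 degrees to stops at x = -115 mm.
- plunger (a joint): Travel of the green palm button, m: 0 up, 0.028 down on its stop. Spring 5 N at the top, 10 N at the stop; about a third of the way down it takes up to 15 N as the roll starts to move, so 18 to 20 N shows the stop. It rises when released. It ejects the lowest roll only late in the stroke; as it rises the next roll drops into place, and a second stroke would deliver that.
- plunger_top (a point): Centre of the top face of the green palm button, a disc of 46 mm diameter, 186 mm above the counter when up; it moves straight down.
- chute_end (a point): Where the middle of a delivered roll rests against the chute's stops: 102 mm in front of the dispenser's origin, 58 mm above the counter. Axes as the dispenser's; the roll lies along y, so a grasp across it closes along x. Rails and stops (tops 64 mm high) carry only the roll's ends: the 46 mm between them (y = -23 to 23 mm) is open down to a 6 mm base plate, so fingers can pass.
- roll_1_mid (a point): Middle of the lowest roll in the magazine, the one that will be delivered: blue paper-wrapped coin roll, 25 mm diameter, 64 mm long, 0.16 kg. Its y axis is the roll's axis; the roll turns about it as it rolls.
- roll_2_mid (a point): Middle of the second roll in the magazine, same kind; it must stay in the magazine.
- roll_3_mid (a point): Middle of the top roll in the magazine, same kind; it must stay in the magazine.
- tray_a: Fixed wooden tray with the blue roll, 145 (x) x 88 (y) mm, walls 5 mm thick, 24 mm high, floor 5 mm thick. Origin: centre of its underside, z up. A rib (x = 32 to 36 mm, top 12 mm above the underside) parts the narrow far lane (+x), where the blue roll lies, from the free near lane (x = -67 to 31 mm, 78 mm wide). A roll laid along y at x = -18 mm leaves room for fingers on both sides.
- stock_blue_mid (a point): Middle of the blue roll (25 x 64 mm) that lies loose in the narrow far lane of tray_a, axis along the tray's y.
- tray_b: The other wooden tray, just like tray_a, fixed; it holds an orange roll in its far lane. Which tray stands left or right varies.
- stock_orange_mid (a point): Middle of the orange roll (21 mm diameter, 64 mm long) in the far lane of tray_b.

How it is judged:
By the outcome, as a careful person would: the job done as asked, in the order asked, and still so for the second after the job is handed in, with the robot touching nothing.
It also fails if it takes over 48 s, if anything falls off the work surface, if the arm or the gripper's body presses on something with over 40 N, if the wrist force passes 120 N, or if a joint passes its speed limit or range.

ROBOT

A 6-joint arm with a two-finger parallel gripper is mounted at the origin on a cart in front of the work surface, level with it; the furniture and walls round the work are solid. World frame = base frame: x ahead of the robot, y to its left, z up, the work surface at z = 0. Lengths are in m, angles in degrees, forces in N, time in s.
With the tool pointing down it reaches from about 0.35 to 0.775 m from the base axis. Payload 5.5 kg.
Tool frame: the origin (TCP) lies at the very end of the fingers, on their centre line; the grasp point (between the pads) lies 19 mm behind it; x points along the fingers, y is the direction in which the jaws open and shut, and the axes are right-handed (so a half turn about x gives the same grasp; the last joint's range is limited). The gripper opens to 85 mm and grips with 20 to 120 N. Pads are 22 mm wide; open, the fingers measure 114 mm over their backs; the gripper's body (76 mm by 85 mm) begins 54 mm behind the grasp point. The pads swing forward as they close: fully open they stand 13 mm farther back than shut.
Start: joints at [-82.139, 17.945, 2.641, 74.691, 0, 82.002], TCP at [0.157, -0.553, 0.231] pointing down, gripper open.
Joint ranges: [-158.12, 158.12], [-49.38, 96.58], [-58.88, 72.47], [-126.05, 133.96], [-84.25, 85.87], [-180, 180]. Speed limits (degrees/s): [147.25, 147.25, 180, 180, 180, 180].

INTERFACE

Orientations are given as a 3x3 rotation matrix whose columns are the frame's x, y, z axes.
In Python, from cell import bot, cams, ticket gives the robot as it stands.
- The arm moves only by the tool arm_command, never from a script. Its argument "commands" is a list of rows, each a list of 3 entries, a list of its own where there are three numbers: the shift along the tool's x, y, z in units of 50 mm (1.0 is 50 mm), then the turn, a rotation vector about the tool's x, y, z in units of 8 degrees (1.0 is 8 degrees), then the finger opening in mm, from 0 to 85.4. In form: [[[dx, dy, dz], [wx, wy, wz], jaw], ...]. A call has 1 to 5 rows; each row is the pose to reach, as a shift and turn from the pose measured when the call began, along the tool's axes at that moment; what a row does not reach only later rows make up. A row lasts 1/8 s, in which the tool goes at most 62.5 mm and 10.7 degrees, less where a joint would pass 70% of its speed; a pose out of reach is approached as far as the arm can. A call with a gripper value outside its range is refused whole. The fingers move at their own pace and stop on an object; "squeeze" is the grip in N (left out, the last holds). Time passes only in rows, so rows that repeat a pose let the fingers close. It gives the time, the measured TCP pose, the force and the opening at its end, in the units of the state.
- bot.get_obs(): the state, without advancing time (a new reading comes with each control period).
- cams.grab_frame(name): name is "side" or "top"; returns the picture (384x512x3 uint8, red, green, blue); there is no depth.
- cams.calibration(name): a dict with "intrinsics" (3x3 intrinsics, pixels), "R" (3x3) and "t" (3): a world point X has camera coordinates R X + t. Camera axes: x right, y down, z forward; pixel columns grow to the right and rows downward; lengths in m; the calibration is good to about 2 mm. A picture is of the moment at which its call begins. calibration takes no time and is no camera call.
- ticket.sign_off(): hands the job in, once; it reports no verdict.
The state is a dict: "time_s": time; "joints": joint angles; "qd": joint speeds; "joint_torque": joint torques, N m; "position": TCP position; "tool_rot": TCP orientation; "force": force on the tool from outside, world axes, zero at the start; "moment": the same for the moment, N m; "finger_gap": finger opening in m.
Only numpy, scipy, OpenCV 4.12 (cv2) and the standard library are available. Lean on these libraries where they do the work, as an engineer would, in place of code of your own. Each camera call takes 0.05 s, during which the arm holds its last target.

## Working session

There is one attempt and no reset: what is moved stays moved. The work goes in short steps, Python scripts to look and compute and a tool call to move; the robot and the scene stay as the last step left them, time stands still between calls to the robot, and variables do not carry over. Pictures are saved under pics/ and viewed, and the job is handed in when it is done.

Besides the shell and the picture viewer there is one more tool, called as name([rows], argument=value, ...), one row to a line, values as JSON. arm_command: Moves the arm, as the interface text tells. Its arguments: {"type":"object","properties":{"commands":{"type":"array"},"squeeze":{"type":"number"}},"required":["commands"]}

```bash
ls; mkdir -p pics
python3 - <<'E'
from cell import bot,cams
import cv2,numpy as np
o=bot.get_obs()
print(o['time_s'],o['position'],o['tool_rot'],o['force'],o['finger_gap'])
for n in('top','side'):
    f=cams.grab_frame(n); cv2.imwrite(f'pics/{n}0.png',cv2.cvtColor(f,cv2.COLOR_RGB2BGR))
    c=cams.calibration(n); print(n,c); R=np.array(c['R']);print(-R.T@np.array(c['t']))
E
```

```text
pics
0.0 [ 0.15703819 -0.55259085  0.23040053] [[-2.81735796e-04  2.73274345e-01 -9.61936096e-01]
 [ 1.84119275e-03 -9.61934362e-01 -2.73274392e-01]
 [-9.99998265e-01 -1.84810094e-03 -2.32139400e-04]] [-0.47696427  0.85473087 -0.17995535] 0.08497674689433432
top {'intrinsics': array([[464.21180827,   0.        , 260.37826708],
       [  0.        , 464.21180827, 193.19516338],
       [  0.        ,   0.        ,   1.        ]]), 'R': array([[ 0.02021585, -0.99962779,  0.01831917],
       [-0.99817424, -0.02122277, -0.05654898],
       [ 0.05691671, -0.01714254, -0.99823175]]), 't': array([0.13508942, 0.5602638 , 1.17842645])}
[0.48943778 0.16713072 1.20555032]
side {'intrinsics': array([[460.96710857,   0.        , 254.39283032],
       [  0.        , 460.96710857, 187.82882433],
       [  0.        ,   0.        ,   1.        ]]), 'R': array([[-0.85323612, -0.52117179,  0.01918552],
       [-0.33948131,  0.52710313, -0.77904733],
       [ 0.39590474, -0.67122444, -0.62667151]]), 't': array([0.5764865 , 0.2083892 , 0.93154092])}
[0.19382187 0.81587894 0.73505501]
```

View pics/top0.png

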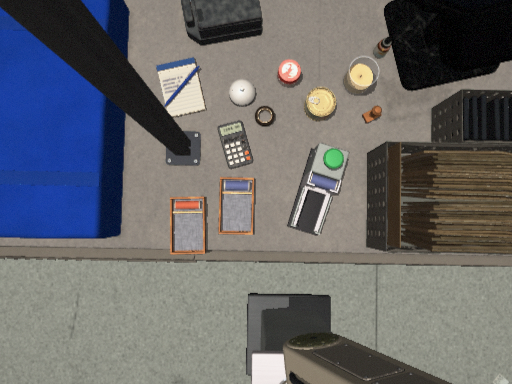

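View pics/side0.png

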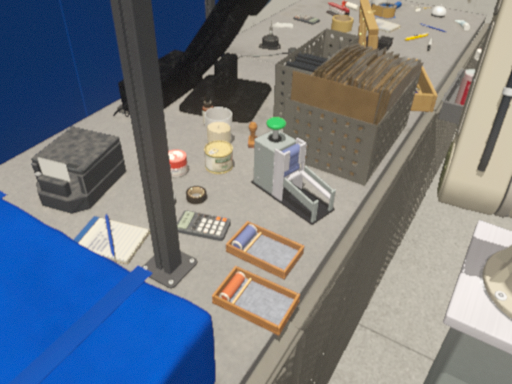

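Run:
```python
import cv2
t=cv2.imread('pics/top0.png');s=cv2.imread('pics/side0.png')
def crop(im,x,y,w,h,k,n): cv2.imwrite(n,cv2.resize(im[y:y+h,x:x+w],None,fx=k,fy=k,interpolation=cv2.INTER_CUBIC))
crop(t,275,135,90,110,5,'pics/t_disp.png')
crop(t,160,165,110,100,6,'pics/t_tray.png')
crop(s,240,105,110,120,5,'pics/s_disp.png')
crop(s,205,215,110,70,6,'pics/s_tray.png')
```

```text
(no output)
```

View pics/t_disp.png

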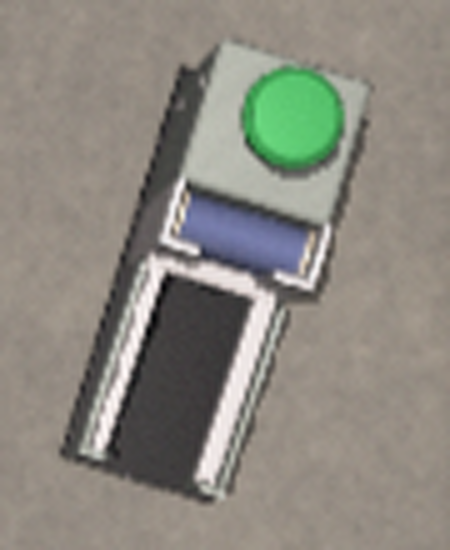

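View pics/t_tray.png

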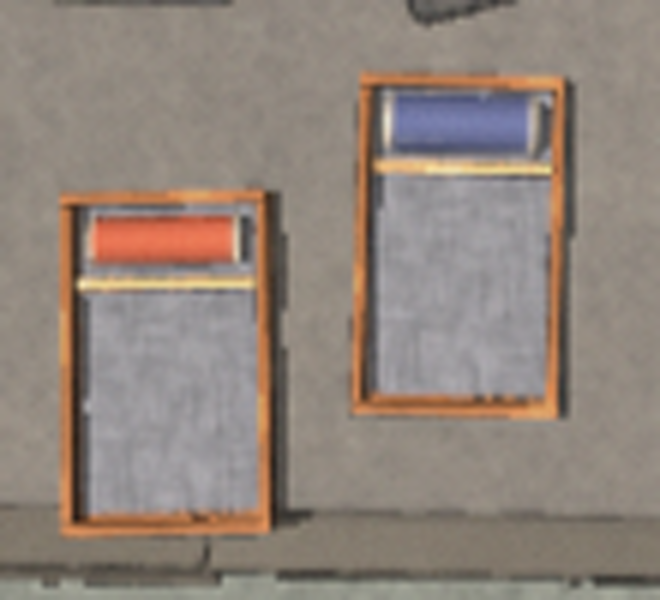

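View pics/s_disp.png

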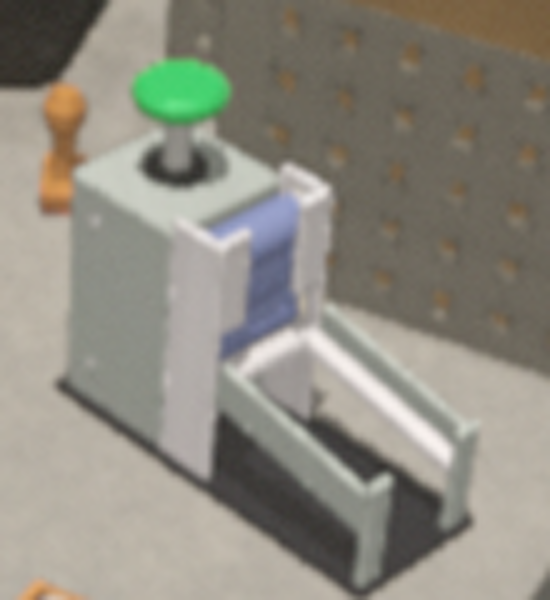

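View pics/s_tray.png

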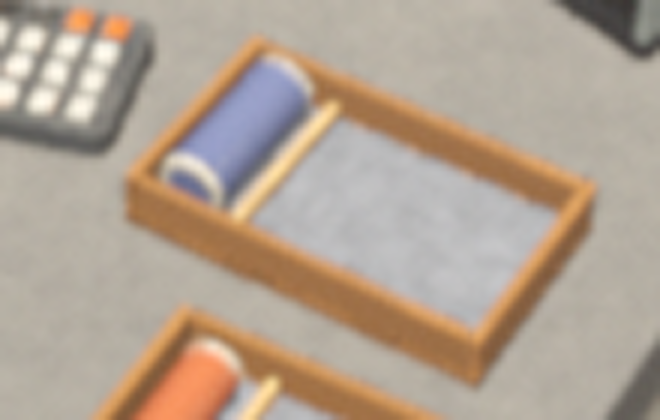

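```bash
cat > h.py <<'E'
from cell import bot,cams
import cv2,numpy as np
from scipy.optimize import least_squares
C={n:cams.calibration(n) for n in('top','side')}
def proj(n,X):
    c=C[n]; p=c['intrinsics']@(c['R']@np.array(X,float)+c['t']); return p[:2]/p[2]
def atz(n,uv,z):
    c=C[n]; d=c['R'].T@np.linalg.inv(c['intrinsics'])@np.array([uv[0],uv[1],1.]); o=-c['R'].T@c['t']
    return o+d*(z-o[2])/d[2]
def uncrop(p,x,y,k): return ((p[0]+.5)/k-.5+x,(p[1]+.5)/k-.5+y)
def fit(obs,x0):
    W=lambda q,P:[q[0]+np.cos(q[2])*P[0]-np.sin(q[2])*P[1],q[1]+np.sin(q[2])*P[0]+np.cos(q[2])*P[1],P[2]]
    f=lambda q:np.concatenate([proj(n,W(q,P))-uv for n,uv,P in obs])
    r=least_squares(f,x0,loss='soft_l1'); return r.x,r.fun.reshape(-1,2)
E
python3 - <<'E'
from h import *
T=lambda *p:uncrop(p,275,135,5); S=lambda *p:uncrop(p,240,105,5)
b=atz('top',T(294,118),.186); print('btn',b,atz('side',S(182,88),.186))
# +y of dispenser: front is -x (towards robot), left = +y
obs=[('top',T(294,118),(.05,0,.186)),('side',S(182,88),(.05,0,.186)),
('top',T(63,455),(-.129,.0415,.003)),('top',T(212,500),(-.129,-.0415,.003)),
('side',S(360,595),(-.129,.0415,.003)),('side',S(470,520),(-.129,-.0415,.003)),('side',S(60,385),(.085,.0415,.006)),
]
q,r=fit(obs,[.5,0,0]); print('disp',q[:2],np.degrees(q[2])); print(r.round(1))
print('front corners', atz('top',T(63,455),.003),atz('top',T(212,500),.003))
T=lambda *p:uncrop(p,160,165,6); S=lambda *p:uncrop(p,205,215,6)
L=[(.0725,.044,.024),(.0725,-.044,.024),(-.0725,.044,.024),(-.0725,-.044,.024)]
obs=[('top',T(*p),l) for p,l in zip([(362,74),(566,76),(352,414),(557,416)],L)]
obs+=[('side',S(*p),l) for p,l in zip([(130,180),(258,38),(478,340),(596,190)],[L[0],L[1],L[2],L[3]])]
q,r=fit(obs,[.5,.2,0]); print('tray',q[:2],np.degrees(q[2])); print(r.round(1))
a=q[2]
for nm,p in(('top',T(463,124)),('side',S(240,125))): print('stock',atz(nm,p,.0175 if nm=='side' else .03))
E
```

```text
btn [ 0.62867007 -0.01061829  0.186     ] [ 0.62491527 -0.00600996  0.186     ]
disp [0.58540229 0.00078205] -16.31322904956507
[[ 1.2 -2.1]
 [-1.6 -2.4]
 [-0.6  0.9]
 [ 0.2  1.5]
 [ 0.2  1.4]
 [ 1.4  0.8]
 [-1.5 -0.7]]
front corners [0.47551111 0.07538083 0.003     ] [ 0.45382107 -0.00220929  0.003     ]
tray [0.52374557 0.20786974] -0.246645335451108
[[-0.3 -0.1]
 [ 0.2  0.5]
 [-0.3  0.3]
 [ 0.3  0.8]
 [-1.4 -0.6]
 [-0.6 -0.6]
 [ 0.2  0.9]
 [ 0.3 -0.8]]
stock [0.57537489 0.20729119 0.03      ]
stock [0.57822151 0.20155602 0.0175    ]
```

Run:
```python
from h import *
T=lambda *p:uncrop(p,275,135,5); S=lambda *p:uncrop(p,240,105,5)
for xf in (-.129,-.126,-.123,-.12,-.117):
    xr=xf+.214
    obs=[('top',T(294,118),(.05,0,.186)),('side',S(182,88),(.05,0,.186)),
    ('top',T(63,455),(xf,.0415,.003)),('top',T(212,500),(xf,-.0415,.003)),
    ('side',S(360,595),(xf,.0415,.003)),('side',S(470,520),(xf,-.0415,.003)),('side',S(60,385),(xr,.0415,.006)),('top',T(185,68),(xr,.0415,.006)),
    # housing top corners
    ('top',T(225,40),(.085,.033,.135)),('top',T(370,85),(.085,-.033,.135)),('side',S(75,175),(.085,.033,.135)),
    ]
    q,r=fit(obs,[.5,0,0]); print(xf,'disp',q[:2],np.degrees(q[2]),(r**2).sum()); 
    if xf in(-.12,-.129):print(r.round(1))
    w=q[2]; print(' chute',q[0]-.102*np.cos(w),q[1]-.102*np.sin(w),'btn',q[0]+.05*np.cos(w),q[1]+.05*np.sin(w))
```

```text
-0.129 disp [0.58296353 0.00134697] -16.47426848057208 40.250229807891316
[[ 1.  -1. ]
 [-0.8 -2. ]
 [-0.9  1.7]
 [-0.2  2.5]
 [ 0.9  2. ]
 [ 2.2  1.3]
 [-0.8 -0.3]
 [-0.7  0.7]
 [ 1.8 -1. ]
 [-0.2 -1.4]
 [-0.4 -2.1]]
 chute 0.48515092028068557 0.030272607631881047 btn 0.6309108930676095 -0.012832268347005576
-0.126 disp [0.58173334 0.00190977] -16.344669128798106 24.66413506842281
 chute 0.48385554977432216 0.030614094645454653 btn 0.6297126500433747 -0.012160971702869715
-0.123 disp [0.58058271 0.00247727] -16.125441992047268 16.52777549939784
 chute 0.4825958069554203 0.030806882882497028 btn 0.6286155066176315 -0.011409788120290873
-0.12 disp [0.57937203 0.00303782] -15.886561444758271 16.090345559465497
[[ 0.   0.5]
 [ 0.  -1.2]
 [-0.2  0.1]
 [ 0.7  0.5]
 [-0.4  0.8]
 [ 0.6  0.1]
 [-2.5 -0.9]
 [-0.7 -1.1]
 [ 0.7  0.6]
 [-1.2 -0.1]
 [ 0.3 -1.1]]
 chute 0.481267864296816 0.03095864695558865 btn 0.6274623062882695 -0.010648865957436316
-0.117 disp [0.57789509 0.00356769] -15.699020925486241 22.75311235493869
 chute 0.47970006055925757 0.031167252704998028 btn 0.6260299088488611 -0.009961514594078697
```

```bash
cat >> h.py <<'E'
from scipy.spatial.transform import Rotation as Ro
def go(pos,yaw):
    """yaw: world angle of tool y, tool x down"""
    o=bot.get_obs(); R=np.array(o['tool_rot']); p=np.array(o['position'])
    a=np.radians(yaw); y=np.array([np.cos(a),np.sin(a),0]); x=np.array([0,0,-1.]); G=np.column_stack([x,y,np.cross(x,y)])
    print('t',o['time_s'],'p',p.round(4),'f',np.round(o['force'],1),'gap',round(o['finger_gap'],4))
    print('shift',(R.T@(np.array(pos)-p)/.05).round(3),'turn',(np.degrees(Ro.from_matrix(R.T@G).as_rotvec())/8).round(3))
E
python3 - <<'E'
from h import *
go([.157,-.553,.42],-74.1)
go([.628,-.011,.42],-16)
# holder height: try corner
print(proj('top',[.628,-.011,.186]))
print('post base',atz('top',(183,148),0), 'holder left', atz('top',(367,148),.2),atz('top',(367,250),.2))
for z in(.1,.15,.2,.25): print(z,[proj('side',[*atz('top',p,z)[:2],z]).round() for p in((367,248),(385,143))])
E
```

```text
t 0.1 p [ 0.1571 -0.5527  0.2305] f [-0.5 -0.3  0.3] gap 0.0857
shift [-3.79e+00  0.00e+00  2.00e-03] turn [-0.005 -0.002  0.012]
t 0.1 p [ 0.1571 -0.5527  0.2305] f [-0.5 -0.3  0.3] gap 0.0857
shift [ -3.775  -7.853 -12.022] turn [-7.267e+00 -7.000e-03  1.000e-02]
[333.56831933 158.50440949]
post base [0.67191827 0.35060503 0.        ] holder left [ 0.65091395 -0.08175911  0.2       ] [ 0.42857398 -0.08335416  0.2       ]
0.1 [array([367., 158.]), array([283., 121.])]
0.15 [array([367., 143.]), array([284., 108.])]
0.2 [array([368., 126.]), array([286.,  93.])]
0.25 [array([369., 108.]), array([287.,  77.])]
```

arm_command([
  [[-1.2, 0, 0], [0, 0, 0], 85],
  [[-2.4, 0, 0], [0, 0, 0], 85],
  [[-3.5, 0, 0], [0, 0, 0], 85],
  [[-3.78, -0.5, -0.8], [-1, 0, 0], 0],
  [[-3.78, -1.1, -1.7], [-2, 0, 0], 0],
], squeeze=30)

```text
time_s: 0.72
position: [0.2243, -0.4773, 0.4204]
tool_rot: [[0.001, 0.53, -0.848], [-0.0, -0.848, -0.53], [-1.0, 0.001, -0.0]]
force: [0.8, -0.5, 0.1]
finger_gap: 0.0514
```

```bash
python3 -c "
from h import *
go([.628,-.011,.40],-16)"
```

```text
t 0.725 p [ 0.2243 -0.4773  0.4204] f [ 0.8 -0.5  0.1] gap 0.0514
shift [  0.409  -3.631 -11.79 ] turn [-5.25e+00 -0.00e+00 -5.00e-03]
```

arm_command([
  [[0, -0.36, -1.18], [-0.7, 0, 0], 0],
  [[0, -0.72, -2.36], [-1.5, 0, 0], 0],
  [[0, -1.08, -3.54], [-2.4, 0, 0], 0],
  [[0, -1.44, -4.72], [-3.3, 0, 0], 0],
  [[0, -1.8, -5.9], [-4.2, 0, 0], 0],
])

```text
time_s: 1.35
position: [0.4277, -0.2429, 0.4202]
tool_rot: [[0.0, 0.912, -0.41], [-0.0, -0.41, -0.912], [-1.0, 0.0, 0.0]]
force: [1.5, -0.4, -0.4]
finger_gap: 0.0001
```

```bash
python3 -c "
from h import *
go([.628,-.011,.40],-16)"
```

```text
t 1.35 p [ 0.4277 -0.2429  0.4202] f [ 1.5 -0.4 -0.4] gap 0.0001
shift [ 0.404  1.755 -5.873] turn [-1.022e+00  1.000e-03 -3.000e-03]
```

arm_command([
  [[0.1, 0.35, -1.17], [-0.3, 0, 0], 0],
  [[0.2, 0.7, -2.34], [-0.6, 0, 0], 0],
  [[0.3, 1.05, -3.5], [-0.8, 0, 0], 0],
  [[0.4, 1.4, -4.7], [-1.02, 0, 0], 0],
  [[0.4, 1.755, -5.87], [-1.02, 0, 0], 0],
])

```text
time_s: 1.98
position: [0.6288, -0.0093, 0.3994]
tool_rot: [[-0.001, 0.961, -0.276], [-0.0, -0.276, -0.961], [-1.0, -0.001, 0.001]]
force: [1.1, -0.7, 1.6]
finger_gap: -0.0002
```

Run:
```python
from h import *
go([.628,-.011,.225],-16)
for n in('top','side'):
    f=cams.grab_frame(n); cv2.imwrite(f'pics/{n}1.png',cv2.cvtColor(f,cv2.COLOR_RGB2BGR))
```

```text
t 1.975 p [ 0.6288 -0.0093  0.3994] f [ 1.1 -0.7  1.6] gap -0.0002
shift [ 3.488 -0.004  0.035] turn [0.001 0.004 0.005]
```

View pics/side1.png

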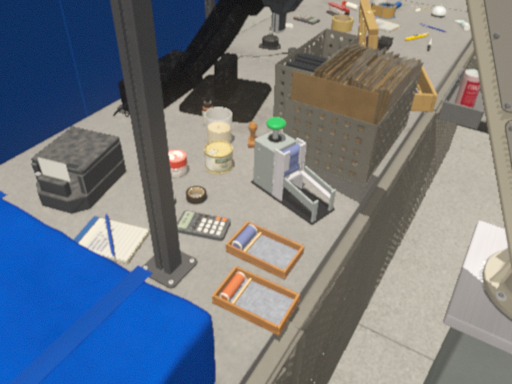

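arm_command([
  [[1, 0, 0.03], [0, 0, 0], 0],
  [[2, 0, 0.03], [0, 0, 0], 0],
  [[3, 0, 0.035], [0, 0, 0], 0],
  [[3.7, 0, 0.035], [0, 0, 0], 0],
  [[3.9, 0, 0.035], [0, 0, 0], 0],
])

```text
time_s: 2.7
position: [0.6274, -0.0079, 0.1983]
tool_rot: [[-0.009, 0.963, -0.27], [0.003, -0.27, -0.963], [-1.0, -0.01, 0.0]]
force: [-0.0, -0.1, 0.2]
finger_gap: -0.0001
```

Run:
```python
from h import *
go([.628,-.011,.184],-16)
f=cams.grab_frame('side')[60:190,220:360]; cv2.imwrite('pics/s2.png',cv2.resize(cv2.cvtColor(f,cv2.COLOR_RGB2BGR),None,fx=4,fy=4))
f=cams.grab_frame('top')[100:250,250:400]; cv2.imwrite('pics/t2.png',cv2.resize(cv2.cvtColor(f,cv2.COLOR_RGB2BGR),None,fx=4,fy=4))
```

```text
t 2.7 p [ 0.6274 -0.0079  0.1983] f [-0.  -0.1  0.2] gap -0.0001
shift [0.286 0.032 0.056] turn [0.039 0.001 0.07 ]
```

View pics/s2.png

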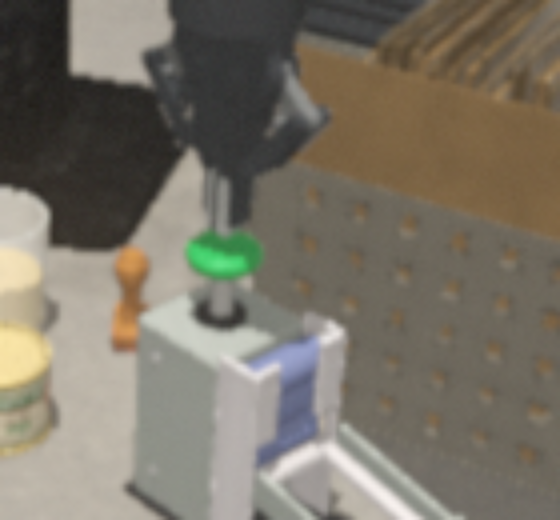

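arm_command([
  [[0.2, 0.03, 0.05], [0, 0, 0.05], 0],
  [[0.35, 0.03, 0.05], [0, 0, 0.05], 0],
  [[0.5, 0.03, 0.05], [0, 0, 0.05], 0],
  [[0.62, 0.03, 0.05], [0, 0, 0.05], 0],
  [[0.7, 0.03, 0.05], [0, 0, 0.05], 0],
])

```text
time_s: 3.42
position: [0.6304, -0.0113, 0.1677]
tool_rot: [[0.005, 0.963, -0.271], [-0.001, -0.271, -0.963], [-1.0, 0.005, -0.0]]
force: [-2.1, -0.5, 9.3]
finger_gap: 0.0004
```

arm_command([
  [[0.1, 0, 0], [0, 0, 0], 0],
  [[0.16, 0, 0], [0, 0, 0], 0],
  [[0.2, 0, 0], [0, 0, 0], 0],
  [[0.2, 0, 0], [0, 0, 0], 0],
])

```text
time_s: 3.92
position: [0.6305, -0.0113, 0.1597]
tool_rot: [[0.006, 0.963, -0.27], [-0.002, -0.27, -0.963], [-1.0, 0.006, -0.0]]
force: [-4.1, -0.5, 8.4]
finger_gap: 0.0005
```

arm_command([
  [[0.06, 0, 0], [0, 0, 0], 0],
  [[0.1, 0, 0], [0, 0, 0], 0],
  [[0.1, 0, 0], [0, 0, 0], 0],
])

```text
time_s: 4.3
position: [0.6305, -0.0113, 0.1574]
tool_rot: [[0.008, 0.963, -0.27], [-0.002, -0.27, -0.963], [-1.0, 0.009, -0.0]]
force: [-4.9, -0.4, 11.7]
finger_gap: -0.0001
```

arm_command([
  [[0.1, 0, 0], [0, 0, 0], 0],
  [[0.14, 0, 0], [0, 0, 0], 0],
  [[0.14, 0, 0], [0, 0, 0], 0],
])

```text
time_s: 4.68
position: [0.6306, -0.0113, 0.1572]
tool_rot: [[0.014, 0.963, -0.27], [-0.003, -0.27, -0.963], [-1.0, 0.014, -0.001]]
force: [-12.8, 2.1, 31.5]
finger_gap: -0.0002
```

Stop reached (31 N, no further travel). Rise well clear.

arm_command([
  [[-0.4, 0, 0], [0, 0, -0.05], 0],
  [[-1.0, 0, 0], [0, 0, -0.1], 0],
  [[-1.6, 0, 0], [0, 0, -0.1], 0],
  [[-2.2, 0, 0], [0, 0, -0.1], 0],
  [[-2.2, 0, 0], [0, 0, -0.1], 0],
])

```text
time_s: 5.3
position: [0.6307, -0.0111, 0.2705]
tool_rot: [[0.006, 0.963, -0.27], [-0.0, -0.27, -0.963], [-1.0, 0.006, -0.001]]
force: [-0.1, 0.1, -0.1]
finger_gap: 0.0001
```

Run:
```python
from h import *
f=cams.grab_frame('side')[100:230,230:350]; cv2.imwrite('pics/s3.png',cv2.resize(cv2.cvtColor(f,cv2.COLOR_RGB2BGR),None,fx=5,fy=5,interpolation=cv2.INTER_CUBIC)[:600])
f=cams.grab_frame('top')[135:245,275:365]; cv2.imwrite('pics/t3.png',cv2.resize(cv2.cvtColor(f,cv2.COLOR_RGB2BGR),None,fx=5,fy=5,interpolation=cv2.INTER_CUBIC))
```

```text
(no output)
```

View pics/s3.png

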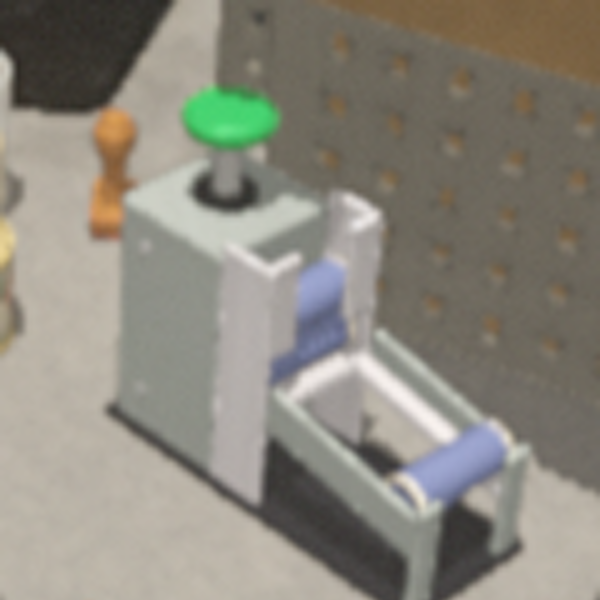

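View pics/t3.png

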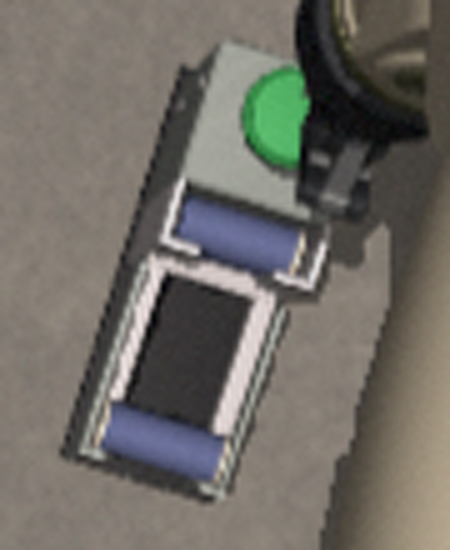

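Run:
```python
from h import *
print(atz('top',uncrop((163,441),275,135,5),.058),atz('side',uncrop((452,466),230,100,5),.058))
a=atz('top',uncrop((103,426),275,135,5),.058);b=atz('top',uncrop((224,460),275,135,5),.058);print(a,b,np.linalg.norm(a-b),np.degrees(np.arctan2(*(a-b)[[1,0]]))-90)
for y in(-16,-17): go([.482,.031,.2],y)
```

```text
[0.48404168 0.03020217 0.058     ] [0.48377733 0.0238581  0.058     ]
[0.49084448 0.06002487 0.058     ] [ 4.75274416e-01 -1.48254686e-04  5.80000000e-02] 0.062154896877346086 -14.507350653044753
t 5.4 p [ 0.6293 -0.011   0.2672] f [-0.6  0.4 -0.8] gap -0.0004
shift [ 1.341 -3.064 -0.012] turn [ 0.041 -0.005 -0.005]
t 5.4 p [ 0.6293 -0.011   0.2672] f [-0.6  0.4 -0.8] gap -0.0004
shift [ 1.341 -3.064 -0.012] turn [ 0.166 -0.005 -0.005]
```

arm_command([
  [[0.2, -1.0, 0], [0, 0, 0], 60],
  [[0.6, -2.0, 0], [0, 0, 0], 60],
  [[1.2, -3.04, 0], [0, 0, 0], 60],
  [[1.8, -3.04, 0], [0, 0, 0], 60],
  [[2.4, -3.04, 0], [0, 0, 0], 60],
])

```text
time_s: 6.02
position: [0.4813, 0.0305, 0.1451]
tool_rot: [[-0.0, 0.963, -0.27], [0.001, -0.27, -0.963], [-1.0, -0.001, -0.0]]
force: [0.9, 0.1, -0.1]
finger_gap: 0.0602
```

Run:
```python
from h import *
go([.483,.029,.044],-16)
f=cams.grab_frame('side')[100:230,230:350]; cv2.imwrite('pics/s4.png',cv2.resize(cv2.cvtColor(f,cv2.COLOR_RGB2BGR),None,fx=5,fy=5,interpolation=cv2.INTER_CUBIC)[:600])
f=cams.grab_frame('top')[135:245,245:365]; cv2.imwrite('pics/t4.png',cv2.resize(cv2.cvtColor(f,cv2.COLOR_RGB2BGR),None,fx=5,fy=5,interpolation=cv2.INTER_CUBIC))
```

```text
t 6.025 p [0.4813 0.0305 0.1451] f [ 0.9  0.1 -0.1] gap 0.0602
shift [2.023 0.043 0.021] turn [ 0.045 -0.003  0.004]
```

View pics/s4.png

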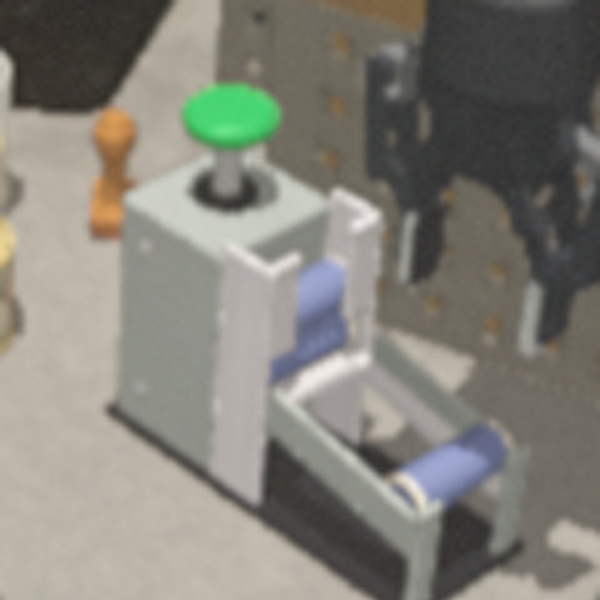

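View pics/t4.png

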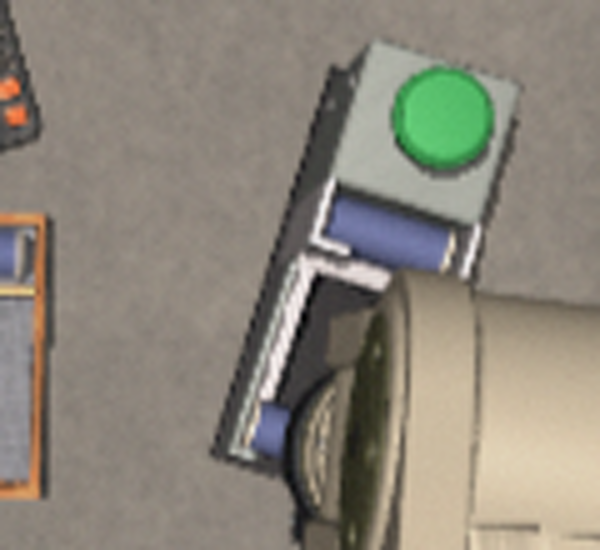

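Run:
```python
from h import *
p=np.array([.4813,.0305,.1451]); y=np.array([.963,-.27,0]); z=np.array([-.27,-.963,0])
for s in(1,-1):
  for h in(0,.006,.012):
    for w in (.011,-.011):
      print(s,h,w,(proj('side',p+s*.03*y+w*z+[0,0,h])-[230,100])*5)
```

```text
1 0 0.011 [434.93759325 281.65482662]
1 0 -0.011 [402.22927751 300.46951702]
1 0.006 0.011 [436.33805451 270.61742046]
1 0.006 -0.011 [403.52524354 289.37291069]
1 0.012 0.011 [437.74878067 259.49911388]
1 0.012 -0.011 [404.83081974 278.1940181 ]
-1 0 0.011 [539.69533516 341.24577646]
-1 0 -0.011 [507.12820875 361.419196  ]
-1 0.006 0.011 [541.53873039 330.0593322 ]
-1 0.006 -0.011 [508.86940664 350.17491521]
-1 0.012 0.011 [543.39609666 318.78810624]
-1 0.012 -0.011 [510.62396077 338.84438264]
```

arm_command([
  [[0.8, 0.04, 0.02], [0.04, 0, 0], 60],
  [[1.5, 0.04, 0.02], [0.04, 0, 0], 60],
  [[2.03, 0.04, 0.02], [0.04, 0, 0], 60],
  [[2.03, 0.04, 0.02], [0.04, 0, 0], 60],
])

```text
time_s: 6.62
position: [0.4786, 0.0293, 0.0402]
tool_rot: [[-0.011, 0.961, -0.275], [0.002, -0.275, -0.961], [-1.0, -0.012, 0.001]]
force: [-0.3, -0.2, 0.3]
finger_gap: 0.0599
```

Run:
```python
from h import *
go([.483,.029,.043],-16)
f=cams.grab_frame('side')[130:230,250:370]; cv2.imwrite('pics/s5.png',cv2.resize(cv2.cvtColor(f,cv2.COLOR_RGB2BGR),None,fx=6,fy=6,interpolation=cv2.INTER_CUBIC)[:600])
```

```text
t 6.625 p [0.4786 0.0293 0.0402] f [-0.3 -0.2  0.3] gap 0.0599
shift [-0.057  0.086 -0.018] turn [0.001 0.01  0.082]
```

View pics/s5.png

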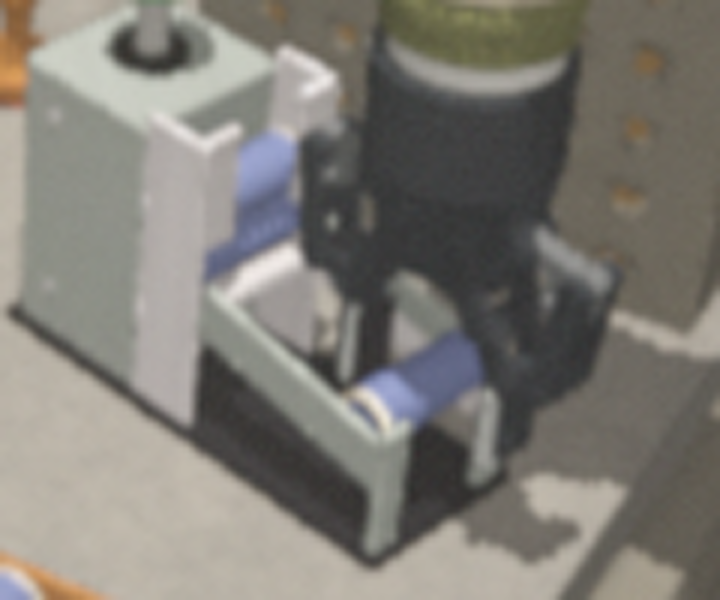

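arm_command([
  [[-0.05, 0.08, -0.02], [0, 0, 0.08], 45],
  [[-0.05, 0.08, -0.02], [0, 0, 0.08], 30],
  [[-0.05, 0.08, -0.02], [0, 0, 0.08], 15],
  [[-0.05, 0.08, -0.02], [0, 0, 0.08], 15],
  [[-0.05, 0.08, -0.02], [0, 0, 0.08], 15],
], squeeze=40)

```text
time_s: 7.3
position: [0.4849, 0.029, 0.0454]
tool_rot: [[0.004, 0.961, -0.275], [-0.002, -0.275, -0.961], [-1.0, 0.004, 0.001]]
force: [-0.5, 0.5, 6.6]
finger_gap: 0.0235
```

Run:
```python
from h import *
o=bot.get_obs();print(o['position'],o['force'],o['moment'],o['finger_gap'])
f=cams.grab_frame('side')[130:230,250:370]; cv2.imwrite('pics/s6.png',cv2.resize(cv2.cvtColor(f,cv2.COLOR_RGB2BGR),None,fx=6,fy=6,interpolation=cv2.INTER_CUBIC)[:600])
p=np.array([.4849,.029,.0454]); y=np.array([.963,-.27,0]); z=np.array([-.27,-.963,0])
for s in(1,-1):
  for h in(0,.01):
    for w in (.011,-.011):
      print(s,h,w,((proj('side',p+s*.012*y+w*z+[0,0,h])-[250,130])*6).round())
```

```text
[0.48489218 0.02904254 0.04539538] [-0.45336267  0.49577435  6.57487164] [0.07619236 0.26972574 0.01112795] 0.02351682590366997
1 0 0.011 [403. 381.]
1 0 -0.011 [366. 405.]
1 0.01 0.011 [406. 362.]
1 0.01 -0.011 [369. 385.]
-1 0 0.011 [450. 411.]
-1 0 -0.011 [413. 435.]
-1 0.01 0.011 [453. 391.]
-1 0.01 -0.011 [416. 415.]
```

View pics/s6.png

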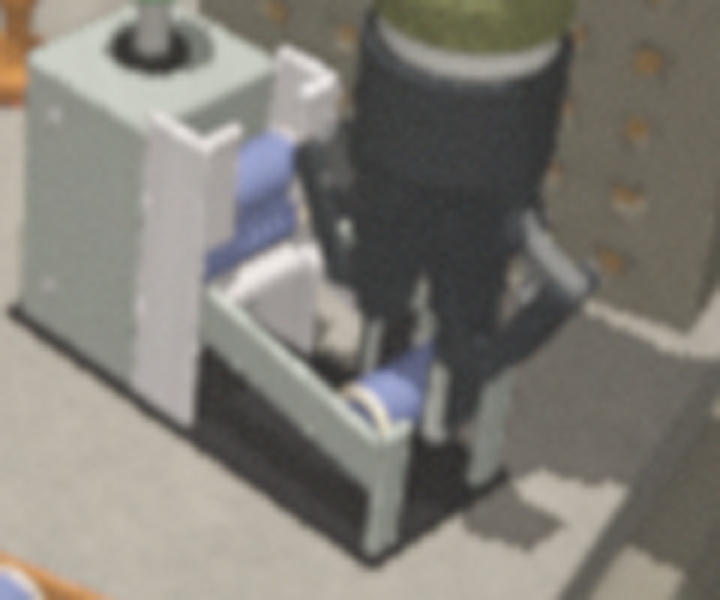

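arm_command([
  [[-0.3, 0, 0], [0, 0, 0], 10],
  [[-0.8, 0, 0], [0, 0, 0], 10],
  [[-1.5, 0, 0], [0, 0, 0], 10],
  [[-2.2, 0, 0], [0, 0, 0], 10],
  [[-2.2, 0, 0], [0, 0, 0], 10],
])

```text
time_s: 7.98
position: [0.4866, 0.029, 0.1584]
tool_rot: [[0.01, 0.961, -0.275], [-0.002, -0.275, -0.961], [-1.0, 0.011, -0.001]]
force: [0.3, -0.5, -1.5]
finger_gap: 0.0234
```

Run:
```python
from h import *
go([.506,.208,.15],-.25)
f=cams.grab_frame('side')[80:230,240:390]; cv2.imwrite('pics/s7.png',cv2.resize(cv2.cvtColor(f,cv2.COLOR_RGB2BGR),None,fx=4,fy=4,interpolation=cv2.INTER_CUBIC)[:600])
```

```text
t 7.975 p [0.4866 0.029  0.1584] f [ 0.3 -0.5 -1.5] gap 0.0234
shift [ 0.164 -0.613 -3.548] turn [-1.966  0.007 -0.076]
```

View pics/s7.png

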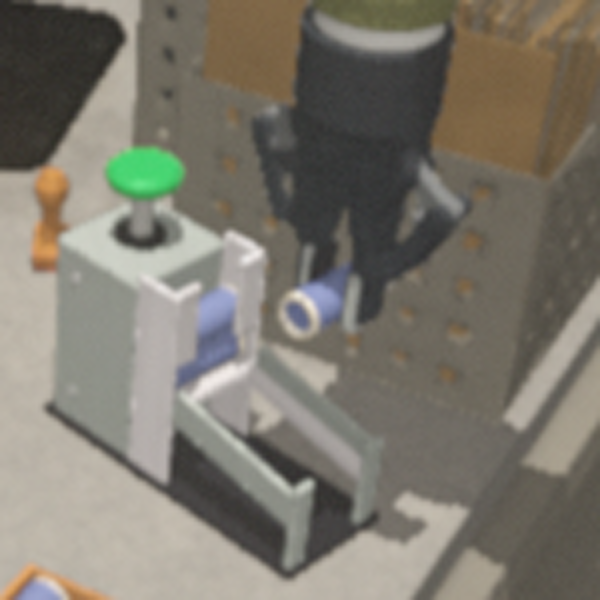

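Run:
```python
from h import *
uv=np.array(uncrop((299,312),240,80,4)); o=bot.get_obs(); p=np.array(o['position']);R=np.array(o['tool_rot'])
f=lambda q:proj('side',p-R[:,2]*q[0]-R[:,0]*q[1])-uv
print(least_squares(f,[.03,.014]).x)
print(proj('side',p),uv)
```

```text
[0.03191551 0.01835547]
[323.22169163 158.96467674] [314.375 157.625]
```

arm_command([
  [[0, -0.2, -1.1], [-0.7, 0, 0], 10],
  [[0, -0.4, -2.2], [-1.4, 0, 0], 10],
  [[0.1, -0.61, -3.2], [-1.97, 0, -0.07], 10],
  [[0.16, -0.61, -3.55], [-1.97, 0, -0.07], 10],
  [[0.16, -0.61, -3.55], [-1.97, 0, -0.07], 10],
])

```text
time_s: 8.65
position: [0.5041, 0.2086, 0.1466]
tool_rot: [[-0.005, 1.0, -0.002], [-0.002, -0.003, -1.0], [-1.0, -0.005, 0.002]]
force: [0.2, -0.3, -1.2]
finger_gap: 0.0236
```

Run:
```python
from h import *
go([.506,.208,.03],-.25)
f=cams.grab_frame('side')[130:290,190:340]; cv2.imwrite('pics/s8.png',cv2.resize(cv2.cvtColor(f,cv2.COLOR_RGB2BGR),None,fx=3.7,fy=3.7,interpolation=cv2.INTER_CUBIC)[:600])
```

```text
t 8.65 p [0.5041 0.2086 0.1466] f [ 0.2 -0.3 -1.2] gap 0.0236
shift [2.332 0.05  0.009] turn [0.013 0.013 0.036]
```

View pics/s8.png

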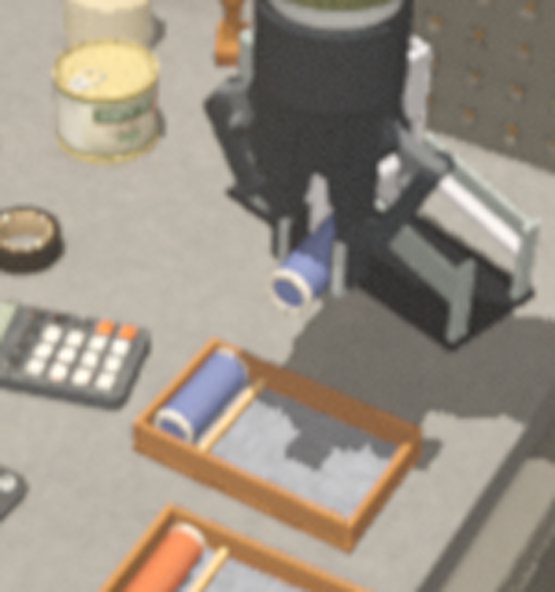

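arm_command([
  [[0.8, 0.04, 0.01], [0, 0, 0.03], 10],
  [[1.6, 0.04, 0.01], [0, 0, 0.03], 10],
  [[2.1, 0.04, 0.01], [0, 0, 0.03], 10],
  [[2.33, 0.04, 0.01], [0, 0, 0.03], 10],
  [[2.33, 0.04, 0.01], [0, 0, 0.03], 10],
])

```text
time_s: 9.32
position: [0.5052, 0.2059, 0.0302]
tool_rot: [[-0.002, 1.0, -0.005], [-0.002, -0.005, -1.0], [-1.0, -0.002, 0.002]]
force: [0.3, -0.1, -1.0]
finger_gap: 0.0236
```

Run:
```python
from h import *
go([.506,.208,.009],-.25)
f=cams.grab_frame('side')[190:290,200:320]; cv2.imwrite('pics/s9.png',cv2.resize(cv2.cvtColor(f,cv2.COLOR_RGB2BGR),None,fx=5,fy=5,interpolation=cv2.INTER_CUBIC)[:600])
```

```text
t 9.325 p [0.5052 0.2059 0.0302] f [ 0.3 -0.1 -1. ] gap 0.0236
shift [ 0.423  0.017 -0.042] turn [-0.007  0.018  0.013]
```

View pics/s9.png

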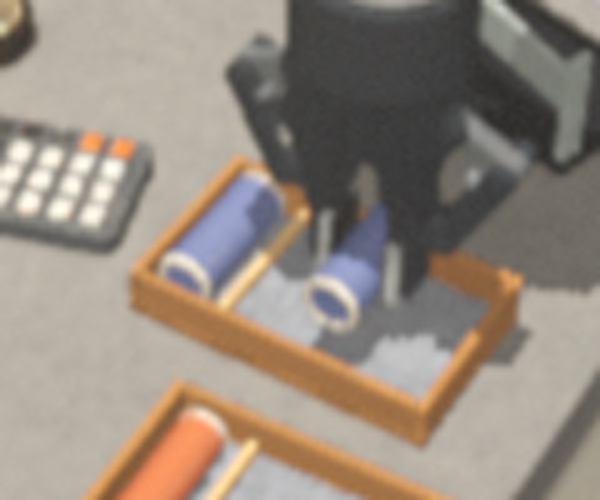

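arm_command([
  [[0.2, 0.02, -0.04], [0, 0, 0], 10],
  [[0.38, 0.02, -0.04], [0, 0, 0], 10],
  [[0.42, 0.02, -0.04], [0, 0, 0], 10],
  [[0.42, 0.02, -0.04], [0, 0, 0], 10],
])

```text
time_s: 9.88
position: [0.5067, 0.2084, 0.0098]
tool_rot: [[-0.001, 1.0, -0.005], [-0.002, -0.005, -1.0], [-1.0, -0.001, 0.002]]
force: [0.4, -1.1, -2.1]
finger_gap: 0.0235
```

arm_command([
  [[0.04, 0, 0], [0, 0, 0], 10],
  [[0.06, 0, 0], [0, 0, 0], 10],
  [[0.06, 0, 0], [0, 0, 0], 10],
])

```text
time_s: 10.25
position: [0.5067, 0.2083, 0.0068]
tool_rot: [[-0.001, 1.0, -0.005], [-0.002, -0.005, -1.0], [-1.0, -0.001, 0.002]]
force: [0.3, -0.4, -2.2]
finger_gap: 0.0234
```

arm_command([
  [[0.03, 0, 0], [0, 0, 0], 10],
  [[0.05, 0, 0], [0, 0, 0], 10],
  [[0.05, 0, 0], [0, 0, 0], 10],
])

```text
time_s: 10.62
position: [0.5069, 0.2084, 0.0051]
tool_rot: [[-0.0, 1.0, -0.005], [-0.002, -0.005, -1.0], [-1.0, -0.0, 0.002]]
force: [-2.4, -0.9, 5.0]
finger_gap: 0.0235
```

arm_command([
  [[-0.02, 0, 0], [0, 0, 0], 27],
  [[-0.02, 0, 0], [0, 0, 0], 30],
  [[-0.02, 0, 0], [0, 0, 0], 36],
  [[-0.02, 0, 0], [0, 0, 0], 44],
  [[-0.02, 0, 0], [0, 0, 0], 44],
])

```text
time_s: 11.25
position: [0.5068, 0.2084, 0.006]
tool_rot: [[-0.0, 1.0, -0.005], [-0.002, -0.005, -1.0], [-1.0, -0.0, 0.002]]
force: [0.2, 0.4, -0.4]
finger_gap: 0.044
```

Run:
```python
from h import *
f=cams.grab_frame('side')[190:290,200:320]; cv2.imwrite('pics/s10.png',cv2.resize(cv2.cvtColor(f,cv2.COLOR_RGB2BGR),None,fx=5,fy=5,interpolation=cv2.INTER_CUBIC)[:600])
```

```text
(no output)
```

View pics/s10.png

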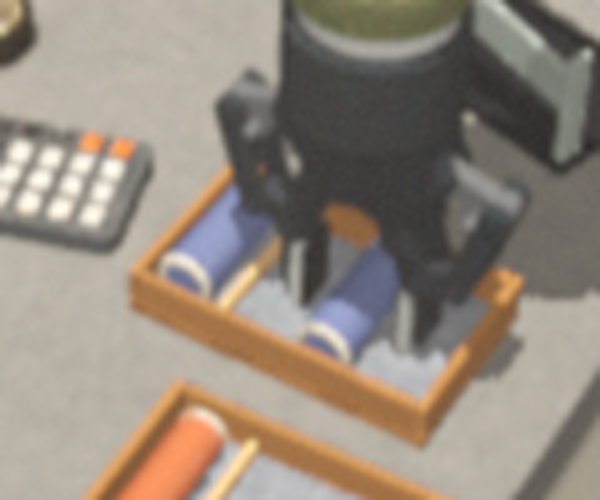

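Roll lies free between the open pads; retract straight up, gently.

arm_command([
  [[-0.3, 0, 0], [0, 0, 0], 44],
  [[-0.8, 0, 0], [0, 0, 0], 44],
  [[-1.6, 0, 0], [0, 0, 0], 44],
  [[-2.7, 0, 0], [0, 0, 0], 44],
  [[-3.8, 0, 0], [0, 0, 0], 44],
])

```text
time_s: 11.92
position: [0.5066, 0.2087, 0.1988]
tool_rot: [[0.0, 1.0, -0.005], [-0.002, -0.005, -1.0], [-1.0, 0.0, 0.002]]
force: [0.5, -0.8, 1.0]
finger_gap: 0.0438
```

arm_command([
  [[-0.6, -0.6, 0], [0, 0, 0], 44],
  [[-1.0, -1.2, 0], [0, 0, 0], 44],
  [[-1.0, -1.8, 0], [0, 0, 0], 44],
  [[-1.0, -1.8, 0], [0, 0, 0], 44],
])

```text
time_s: 12.42
position: [0.4149, 0.2093, 0.2505]
tool_rot: [[0.002, 1.0, -0.004], [-0.001, -0.004, -1.0], [-1.0, 0.002, 0.001]]
force: [1.1, 0.6, 0.2]
finger_gap: 0.0441
```

Run:
```python
from h import *
f=cams.grab_frame('side')[105:285,200:350]; cv2.imwrite('pics/s11.png',cv2.resize(cv2.cvtColor(f,cv2.COLOR_RGB2BGR),None,fx=3.3,fy=3.3,interpolation=cv2.INTER_CUBIC)[:600])
f=cams.grab_frame('top'); cv2.imwrite('pics/t11.png',cv2.cvtColor(f,cv2.COLOR_RGB2BGR))
o=bot.get_obs();print(o['time_s'],o['force'],o['qd'])
```

```text
12.525 [ 0.93189402 -0.23214133 -0.24903348] [-0.3575135   1.50328249  0.64054612 -0.57205357 -0.08008534  0.05247499]
```

View pics/s11.png

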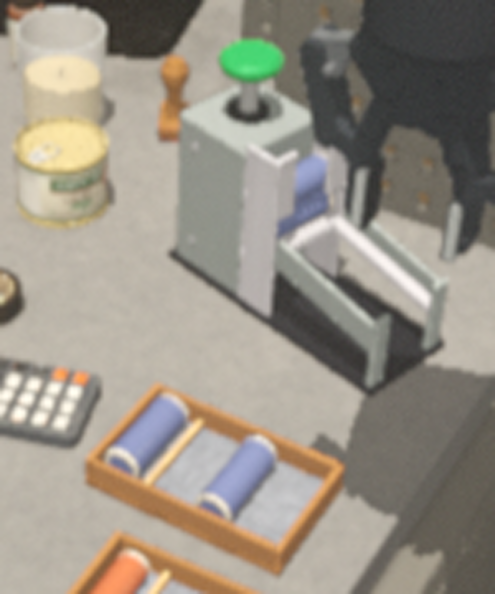

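View pics/t11.png

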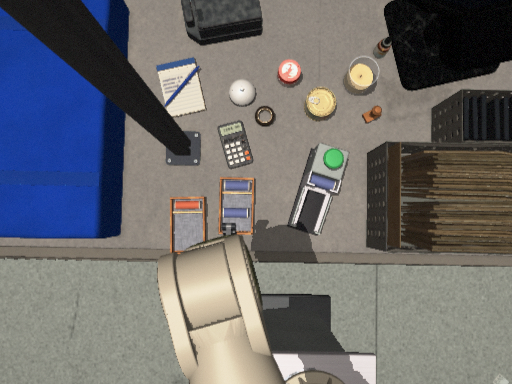

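arm_command([
  [[0, 0, 0], [0, 0, 0], 44],
  [[0, 0, 0], [0, 0, 0], 44],
  [[0, 0, 0], [0, 0, 0], 44],
  [[0, 0, 0], [0, 0, 0], 44],
])

```text
time_s: 13.02
position: [0.417, 0.2093, 0.2495]
tool_rot: [[0.002, 1.0, -0.005], [-0.002, -0.005, -1.0], [-1.0, 0.002, 0.002]]
force: [0.3, -0.4, -0.0]
finger_gap: 0.0441
```

Run:
```python
from h import *
from cell import ticket
a=cv2.cvtColor(cv2.imread('pics/t11.png'),cv2.COLOR_BGR2RGB)[170:222,215:262].astype(int)
b=cams.grab_frame('top')[170:222,215:262].astype(int)
d=abs(a-b).max(2); print(d.mean(),(d>60).sum())
print(ticket.sign_off())
```

```text
2.384206219312602 0
the job is handed in; nothing more can be done
None
```

The job is done and handed in at about 13 s of the 48 s limit. I pressed the green button once to its stop, where the force rose to about 31 N with no further travel. I then let it come fully back up. One roll came down the chute, and I laid it in the free near lane of the tray with the blue roll.

**Last checks:**
- The final pictures show the new roll lying straight in the near lane and the original blue roll still in its far lane. They also show the chute empty, two rolls left in the magazine, the button up and the gripper clear of everything.
- Comparing two top pictures taken about half a second apart showed no movement in the tray.

**Readings that disagreed:**
- **Grip opening:** while holding the 25 mm roll the gripper read 23.5 mm, but the hold stayed firm throughout.
- **Dispenser position:** my first fit was off by 1–2 pixels, because I had assumed where its base plate's front edge lies. Refitting that edge and looking at the delivered roll settled it to a few millimetres.

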